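# Pop the coffee-capsule drawer and trap it before it hits the cup

### The arm

A 6-joint arm with a two-finger parallel gripper is mounted at the origin on a cart in front of the work surface, level with it; the furniture and walls round the work are solid. World frame = base frame: x ahead of the robot, y to its left, z up, the work surface at z = 0. Lengths are in m, angles in rad, forces in N, time in s.
With the tool pointing down it reaches from about 0.35 to 0.85 m from the base axis. Payload 8.1 kg.
Tool frame: the origin (TCP) lies at the centre of the arm's flange, where the gripper is bolted on; the fingertips stand 186 mm ahead of it and the grasp point (between the pads) lies 167 mm ahead of it; z points along the fingers, y is the line along which they close (so a half turn about z gives the same grasp; the last joint's range is limited). The gripper opens to 93 mm and grips with 3 to 60 N. Pads are 15 mm wide; open, the fingers measure 128 mm over their backs; the gripper's body (75 mm by 188 mm) begins 65 mm behind the grasp point.
Start: joints at [1.253, 0.13, 1.488, -0, 1.523, -0.085], TCP at [0.138, 0.584, 0.405] pointing down, gripper open.
Joint ranges: [-2.96, 2.96], [-0.89, 2.26], [0.02, 2.5], [-1.34, 4.48], [0, 2.73], [-2.66, 2.66]. Speed limits (rad/s): [2.39, 2.39, 2.79, 3.14, 3.14, 3.14].

### API

Orientations are given as a rotation vector (axis times angle).
In Python, from plant import robot gives the robot as it stands.
- The arm moves only by the tool apply_moves, never from a script. Its argument "series" is a list of rows, each a list of 2 entries, a list of its own where there are three numbers: the shift along the tool's x, y, z in mm, then the turn, a rotation vector about the tool's x, y, z in rad. A call has 1 to 12 rows; each row shifts and turns the commanded pose from where the row before left it, along the tool's axes as they then stand; what a row does not reach is not made up. A row lasts 1/12 s, in which the tool goes at most 41.7 mm and 7.16 degrees, less where a joint would pass 70% of its speed; a pose out of reach is approached as far as the arm can. A call is refused whole if a number of a shift passes 41.7 or a number of a turn 0.125, either way. A call with a gripper value outside its range is refused whole. "claw" is the opening, from 0 (shut) to 1 (fully open), set as the call begins (left out, the last holds). The fingers move at their own pace and stop on an object; "newtons" is the grip in N (left out, the last holds). Time passes only in rows, so rows that do not move let the fingers close. It gives the time, the measured TCP pose, the force, the opening and the grip force at its end, in the units of the state.
- robot.read_state(): the state, without advancing time (a new reading comes with each control period).
- robot.read_camera(name): name is "side" or "top"; returns (picture, depth): 384x512x3 uint8, blue, green, red; 384x512 float32, m along the optical axis (not along the pixel's ray), 0 where there is no reading.
- robot.calibration(name): a dict with "fx", "fy", "cx", "cy" (pixels), "extrinsics" (4x4, takes a point from world to camera coordinates). Camera axes: x right, y down, z forward; pixel columns grow to the right and rows downward; lengths in m; the calibration is good to about 2 mm. A picture is of the moment at which its call begins. calibration takes no time and is no camera call.
- robot.close_job(): hands the job in; it is judged then, once.
The state is a dict: "t": time; "q": joint angles; "dq": joint speeds; "joint_torque": joint torques, N m; "tool_pos": TCP position; "orientation": TCP orientation; "force": force on the tool from outside, world axes, zero at the start; "wrist_torque": the same for the moment, N m; "opening": finger opening in m; "gripper_force": force on a finger pad.
Only numpy, scipy, OpenCV 4.12 (cv2) and the standard library are available. Lean on these libraries where they do the work, as an engineer would, in place of code of your own. Each camera call takes 0.05 s, during which the arm holds its last target. There are 200 camera calls.

### The job

Open the coffee-capsule drawer (in the low stand with a cup and creamer on it): press its steel spring catch with one finger and, with that finger still down on the catch, stop the popping drawer with the other finger 5 to 8 cm open, so that the front row of capsules lies free but the drawer never runs on into the espresso cup standing in front of it. Only press and block; the cups, creamer, jar, tin, mug and spoon stay where they are. Finish still holding the drawer there, because its spring goes on pushing.

Things in the scene. Friction and masses are not known exactly. Their poses are not given: they have to be found in the camera images.
- capsule_stand: Low dark steel stand (fixed), 250 deep x 200 wide, deck 50 mm high, steel gallery rail (68 mm high) round sides and back; it holds one drawer. Origin on the worktop under the middle of the housing's front edge; x points to the stand's back, y to its left, z up. The drawer comes out along -x. A cup and a creamer on the deck at x = 180 mm reach 137 mm above the worktop.
- drawer (a joint): How far the drawer is open, m: 0 shut, 0.13 end stop. The catch holds it at about 0. Once freed, a spring (6 N, at 0.06 still 4 N) pushes it out on damped runners: 0.05 after about 0.7 s, 0.08 after 1.2 s, 0.11 after 2 s; it does not stop by itself before the cup. The front row of capsules lies free of the deck from 0.04 on.
- front_top (a point): Middle of the top edge of the front face of the drawer's upright wooden front board; moves with the drawer, axes as the stand's. The board is 10 thick (x) x 206 wide (y) and reaches from 8 to 70 mm above the worktop, 20 mm higher than the deck; shut, its back lies on the housing's front edge (face at x = -10 mm of the stand). A finger before this face stops the drawer.
- catch (a joint): How far the catch is pressed down, m: 0 at rest, 0.008 on its stop, flush with the deck. It needs 2.8 N to start and 5.6 N to reach the stop, frees the drawer from about 0.0045, and springs back when let go.
- catch_top (a point): Middle of the catch's upper face: a ribbed steel plate, 42 mm (stand's x) by 50 mm (y), in the front middle of the deck just behind the drawer front, from 4 to 46 mm behind the housing's front edge; 58 mm above the worktop at rest (8 above the deck). Pressed straight down, anywhere on it. Moves with the catch.
- cup: Loose white espresso cup on the worktop in front of the drawer, 50 mm high, bowl 63 mm across, 100 to 125 mm from the shut drawer's front face; must not be touched. Origin at its foot; the bowl's middle is 13 mm along its +y from there, the handle points along -y.
- deck_cup: Loose white espresso cup on the rear of the deck; leave alone.
- deck_creamer: Loose white creamer, 85 mm high, on the rear of the deck; leave alone.
- teaspoon: Loose steel teaspoon, 134 mm long, on the worktop beside the cup; leave alone.
- honey: Loose jar of honey with a screw lid, 64 mm wide, 97 mm high, to the right of the stand; leave alone.
- tea: Loose dark tea tin, 73 mm wide, 121 mm high, to the right; leave alone.
- mug: Loose speckled mug, 93 mm high, to the right; leave alone.

How it is judged:
On the way, in this order (a step that is already met when the one before it is completed fails the run):
1. the catch is pressed down by a finger (value of joint catch above 0.004 m and value of joint drawer below 0.043 m), for 0.05 s.
2. the popped drawer is trapped by a finger on its front, 4.5 to 8.2 cm open, while the catch is still held down (contact force between the fingers and drawer above 0.5 N and value of joint catch above 0.002 m and value of joint drawer between 0.045 and 0.082 m), for 0.3 s.
At the end, for the whole second after the job is handed in: The drawer rests 4.5 to 8.2 cm open (speed under 1 cm/s), held against its spring by a finger on its front with at least 0.5 N, and the cups, creamer, spoon, jar, tin and mug are within 15 mm of where they stood (value of joint drawer between 0.045 and 0.082 m and velocity of joint drawer between -0.01 and 0.01 m/s and contact force between the fingers and drawer above 0.5 N and distance of each of cup, deck_cup, deck_creamer, teaspoon, honey, tea, mug from where it was at the start of the episode below 0.015 m); the arm keeps its last pose, push and grip.
It fails at once if the drawer runs out past 8.2 cm (value of joint drawer above 0.082 m).
It fails at once if the espresso cup in front is touched or shifted (distance of cup from where it was at the start of the episode above 0.006 m or contact force between cup and the arm above 0.5 N or contact force between cup and the fingers above 0.5 N or contact force between cup and drawer above 0.3 N).
It fails at once if a bystander is moved, lifted or carried (distance of any of deck_cup, deck_creamer, teaspoon, honey, tea, mug from where it was at the start of the episode above 0.015 m).
It also fails if it takes over 35 s, if anything falls off the work surface, if the arm or the gripper's body presses on something with over 40 N, if the wrist force passes 120 N, or if a joint passes its speed limit or range.

## Working session

There is one attempt and no reset: what is moved stays moved. The work goes in short steps, Python scripts to look and compute and a tool call to move; the robot and the scene stay as the last step left them, time stands still between calls to the robot, and variables do not carry over. Pictures are saved under pics/ and viewed, at most 10 in all, crops included, and the job is handed in when it is done.

Besides the shell and the picture viewer there is one more tool, called after ">>>" as a command line: name --argument value ..., lists and objects as JSON in quotes. apply_moves: Moves the arm, as the interface text tells. Its arguments: {"type":"object","properties":{"series":{"type":"array"},"claw":{"type":"number"},"newtons":{"type":"number"}},"required":["series"]}

```bash
mkdir -p pics; cat > h.py <<'E'
import numpy as np, cv2
from plant import robot
from scipy.spatial.transform import Rotation as R
def look(n,f):
    im,d=robot.read_camera(n); cv2.imwrite(f'pics/{f}.png',cv2.resize(im,(768,576),interpolation=cv2.INTER_CUBIC)); np.save(f'pics/{f}.npy',d); cv2.imwrite(f'pics/{f}_raw.png',im); return im,d
def cloud(n,d):
    c=robot.calibration(n); v,u=np.mgrid[:384,:512]
    P=np.stack([(u-c['cx'])/c['fx']*d,(v-c['cy'])/c['fy']*d,d],-1)
    T=np.linalg.inv(np.array(c['extrinsics'])); W=P@T[:3,:3].T+T[:3,3]; W[d==0]=np.nan; return W
E
python3 - <<'E'
from h import *
for n in('top','side'):
    im,d=look(n,n+'1'); W=cloud(n,d); np.save(f'pics/W_{n}.npy',W); print(n,np.linalg.inv(np.array(robot.calibration(n)['extrinsics'])).round(3).tolist())
s=robot.read_state(); print({k:np.round(v,3).tolist() for k,v in s.items()}); print(R.from_rotvec(s['orientation']).as_matrix().round(3))
E
```

```text
top [[0.019, -0.998, 0.061, 0.452], [-1.0, -0.019, -0.009, -0.004], [0.01, -0.061, -0.998, 1.429], [0.0, 0.0, 0.0, 1.0]]
side [[0.255, -0.849, 0.464, -0.035], [-0.967, -0.221, 0.127, -0.153], [-0.006, -0.481, -0.877, 1.168], [0.0, 0.0, 0.0, 1.0]]
{'t': 0.1, 'q': [1.253, 0.131, 1.489, 0.0, 1.523, -0.085], 'dq': [0.002, -0.001, -0.003, -0.001, 0.0, 0.001], 'joint_torque': [0.001, -56.134, -49.31, 0.077, 0.029, -0.0], 'tool_pos': [0.138, 0.584, 0.404], 'orientation': [-0.365, -3.12, 0.003], 'force': [0.482, 0.222, -0.132], 'wrist_torque': [-0.031, -0.004, 0.028], 'gripper_force': 0.0, 'opening': 0.093}
[[-0.973  0.231 -0.001]
 [ 0.231  0.973 -0.002]
 [ 0.    -0.002 -1.   ]]
```

View pics/top1.png

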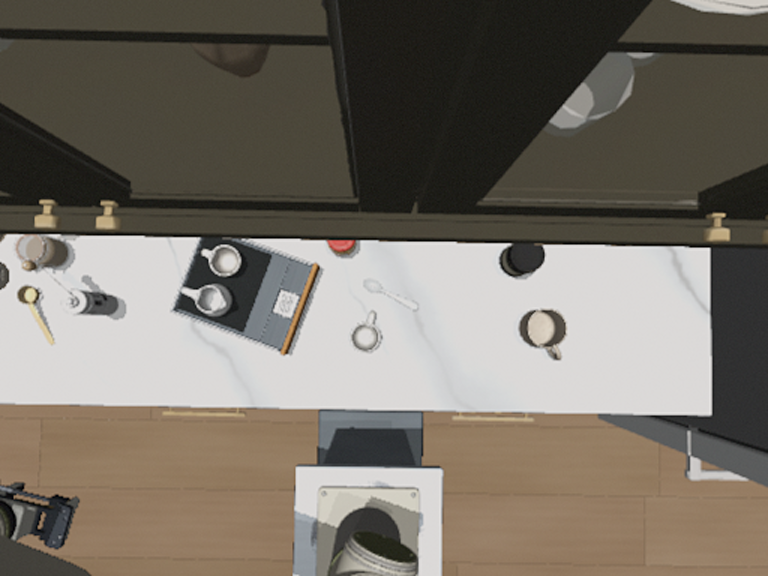

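View pics/side1.png

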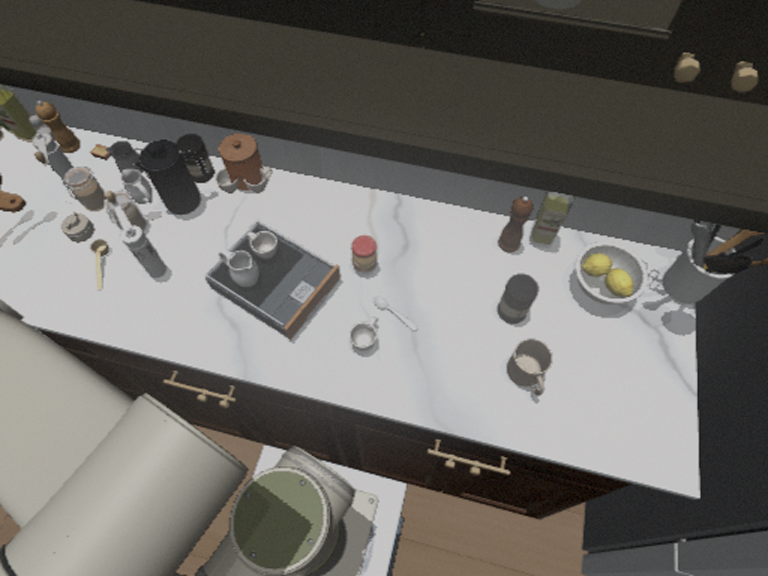

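The top view shows the drawer front board from about (318,265) to (286,352), the catch plate at (287,303) and the front cup at (366,336), all in 768-wide pixels. The stand is therefore turned so that the drawer opens to the right (world -y).

```bash
python3 - <<'E'
from h import *
a=cv2.imread('pics/top1_raw.png')[150:250,105:275]; b=cv2.imread('pics/side1_raw.png')[140:245,130:290]
a=cv2.resize(a,(680,400),interpolation=cv2.INTER_CUBIC)
b=cv2.resize(b,(640,420),interpolation=cv2.INTER_CUBIC)
cv2.imwrite('pics/ca.png',a);cv2.imwrite('pics/cb.png',b)
for n in('top','side'):
    W=np.load(f'pics/W_{n}.npy'); 
    # board top: brown pixels with z 0.055..0.085
    im=cv2.imread(f'pics/{n}1_raw.png').astype(int)
    m=(im[...,2]-im[...,0]>40)&(W[...,2]>.06)&(W[...,2]<.08)&(abs(W[...,1]-.2)<.25)
    v,u=np.nonzero(m); P=W[m]; print(n,len(P),P.min(0),P.max(0)); 
    if len(P)>10:
        r=cv2.minAreaRect(P[:,:2].astype(np.float32)); print(r,cv2.boxPoints(r))
        print(np.median(P[:,2]))
E
```

```text
top 211 [0.39040147 0.0392548  0.06049885] [0.63015678 0.18736312 0.07708019]
((0.5221002697944641, 0.13112060725688934), (0.048003777861595154, 0.28012600541114807), 58.68171310424805) [[0.38996944 0.18341956]
 [0.62927914 0.03781237]
 [0.6542311  0.07882166]
 [0.4149214  0.22442885]]
0.06851570241467342
side 108 [0.39142062 0.11977142 0.06215999] [0.58006094 0.1870154  0.07175747]
((0.4856705665588379, 0.15277189016342163), (0.010020489804446697, 0.19912034273147583), 71.71067810058594) [[0.3895675  0.17925827]
 [0.5786291  0.11677122]
 [0.58177364 0.12628551]
 [0.39271206 0.18877256]]
0.06754844161621598
```

View pics/ca.png

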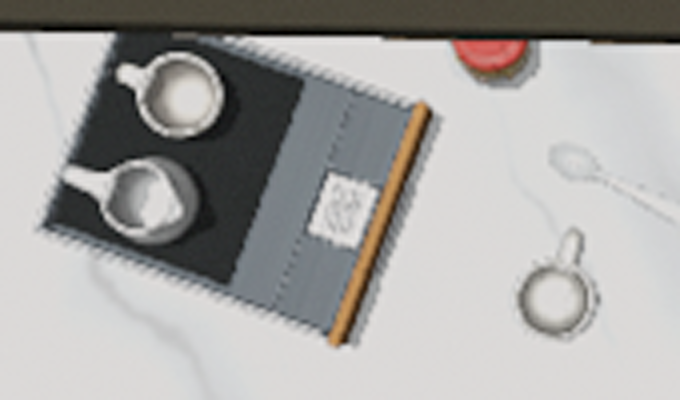

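View pics/cb.png

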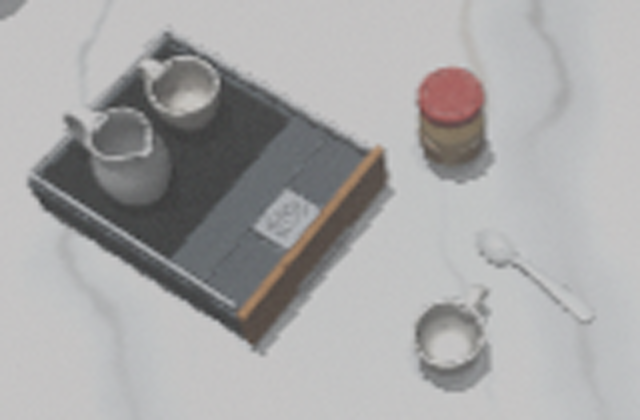

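The crops show the catch plate as a white ribbed square just behind the board, the creamer and cup at the rear of the deck, and free space between the board and the front cup. The honey jar and the spoon lie off the drawer axis.

```bash
python3 - <<'E'
from h import *
ax=None
for n in('side','top'):
    W=np.load(f'pics/W_{n}.npy'); im=cv2.imread(f'pics/{n}1_raw.png').astype(int)
    m=(im[...,2]-im[...,0]>40)&(W[...,2]>.06)&(W[...,2]<.08)&(W[...,1]>.1)&(W[...,1]<.25)&(W[...,0]<.62)
    r=cv2.minAreaRect(W[m][:,:2].astype(np.float32)); b=W[m][:,:2]; c=np.array(r[0])
    e=np.linalg.svd(b-b.mean(0))[2][0]; e*=-np.sign(e[0]) # stand y
    xh=np.array([e[1],-e[0]]); o=c+.005*xh
    print(n,r,'yaw',np.degrees(np.arctan2(xh[1],xh[0])),'origin',o)
    L=np.stack([(W[...,:2]-o)@xh,(W[...,:2]-o)@e,W[...,2]],-1)
    sat=im.max(-1)-im.min(-1)
    k=(im.min(-1)>120)&(abs(L[...,0]-.025)<.035)&(abs(L[...,1])<.045)&(L[...,2]>.045)&(L[...,2]<.065)
    print(' catch',k.sum(),np.percentile(L[k],[2,50,98],axis=0).round(4).tolist())
    k=(L[...,0]<-.07)&(L[...,0]>-.22)&(abs(L[...,1])<.1)&(L[...,2]>.02)&(L[...,2]<.06)
    print(' cup',k.sum(),np.percentile(L[k],[1,50,99],axis=0).round(4).tolist())
    c2=o-.0285*xh; print(' target centre',c2)
    k=(W[...,2]>.2)&(abs(W[...,1]-.15)<.25)&(W[...,0]>.3)
    print(' overhead',k.sum(),np.nanmin(W[k],axis=0) if k.any() else '')
    k=(L[...,0]>.05)&(L[...,0]<.26)&(abs(L[...,1])<.11)&(L[...,2]>.085)&(L[...,2]<.2)
    print(' deckstuff',np.percentile(L[k],[1,50,99],axis=0).round(3).tolist())
E
```

```text
side ((0.4856705665588379, 0.15277189016342163), (0.010020489804446697, 0.19912034273147583), 71.71067810058594) yaw 70.98528170339954 origin [0.48729962 0.15749906]
 catch 145 [[0.0063, -0.0259, 0.0477], [0.026, -0.0014, 0.056], [0.0498, 0.0214, 0.0603]]
 cup 184 [[-0.1857, -0.0463, 0.0203], [-0.1524, -0.008, 0.0408], [-0.1258, 0.037, 0.0517]]
 target centre [0.47801401 0.13055417]
 overhead 17801 [ 0.57681776 -0.09999625  0.47127692]
 deckstuff [[0.13, -0.072, 0.086], [0.165, 0.034, 0.102], [0.224, 0.072, 0.136]]
top ((0.48718321323394775, 0.15286728739738464), (0.009547870606184006, 0.20338018238544464), 71.09575653076172) yaw 71.04303186595514 origin [0.4888075 0.1575961]
 catch 357 [[0.0052, -0.0431, 0.0459], [0.0277, 0.0009, 0.0546], [0.0589, 0.0425, 0.0616]]
 cup 185 [[-0.1846, -0.0475, 0.0205], [-0.1533, 0.0007, 0.0441], [-0.1244, 0.0392, 0.0523]]
 target centre [0.47954905 0.13064186]
 overhead 54973 [ 0.54770829 -0.09999085  0.47382638]
 deckstuff [[0.131, -0.071, 0.086], [0.171, 0.024, 0.104], [0.222, 0.072, 0.14]]
```

>>> apply_moves --series '[[[0,0,0],[0,0,0.099]],[[-27.5,-27.5,0],[0,0,0]],[[-27.5,-27.5,0],[0,0,0]],[[-27.5,-27.5,0],[0,0,0]],[[-27.5,-27.5,0],[0,0,0]],[[-27.5,-27.5,0],[0,0,0]],[[-27.5,-27.5,0],[0,0,0]],[[-27.5,-27.5,0],[0,0,0]],[[-27.5,-27.5,0],[0,0,0]],[[-27.5,-27.5,0],[0,0,0]],[[-27.5,-27.5,0],[0,0,0]],[[-27.5,-27.5,0],[0,0,0]]]' --claw 1 --newtons 60

```text
t: 1.1
tool_pos: [0.3259, 0.1975, 0.4045]
orientation: [0.518, 3.098, 0.0]
force: [0.9, -1.0, -0.0]
opening: 0.093
gripper_force: 0.0
```

```bash
cat > to.py <<'E'
import sys
from h import *
s=robot.read_state(); M=R.from_rotvec(s['orientation']).as_matrix(); t=np.array([float(a) for a in sys.argv[1:4]])
y=np.radians(71.02); G=np.array([[-np.sin(y),np.cos(y),0],[np.cos(y),np.sin(y),0],[0,0,-1]]).T
G=np.array([[-np.sin(y),np.cos(y),0],[np.cos(y),np.sin(y),0],[0,0,-1]]); 
print('t',s['t'],'pos',s['tool_pos'],'shift mm',(M.T@(t-s['tool_pos'])*1000).round(1),'turn',R.from_matrix(M.T@G).as_rotvec().round(4),'F',np.round(s['force'],2),'open',s['opening'],'q',np.round(s['q'],2))
E
python3 to.py .479 .1306 .34
```

```text
t 1.1 pos [0.32594349 0.19752505 0.40453657] shift mm [-166.5  -13.5   64.6] turn [ 0.0001  0.0001 -0.0001] F [ 0.87 -0.99 -0.  ] open 0.09304428124887182 q [ 0.41 -0.5   2.04 -0.    1.6  -0.83]
```

>>> apply_moves --series '[[[0,0,15],[0,0,0]],[[-27,-2,15],[0,0,0]],[[-28,-2.5,15],[0,0,0]],[[-28,-2.5,15],[0,0,0]],[[-28,-2.5,5],[0,0,0]],[[-28,-2,0],[0,0,0]],[[-27.5,-2,0],[0,0,0]],[[0,0,0],[0,0,0]],[[0,0,0],[0,0,0]]]'

```text
t: 1.85
tool_pos: [0.4795, 0.1316, 0.3389]
orientation: [-0.521, -3.096, 0.001]
force: [-0.9, -0.7, -0.2]
opening: 0.0929
gripper_force: 0.0
```

```bash
python3 to.py .479 .1306 .25; python3 - <<'E'
from h import *
im,_=look('side','s2'); im2,_=look('top','t2')
a=cv2.resize(im[110:260,120:300],(720,600),interpolation=cv2.INTER_CUBIC); cv2.imwrite('pics/c2.png',a)
E
```

```text
t 1.85 pos [0.47948399 0.13156455 0.33888585] shift mm [-0.  -1.  88.9] turn [-0.0009 -0.0017 -0.0023] F [-0.85 -0.72 -0.17] open 0.09288886665425024 q [ 0.16 -0.11  1.85  0.    1.4  -1.07]
```

View pics/c2.png

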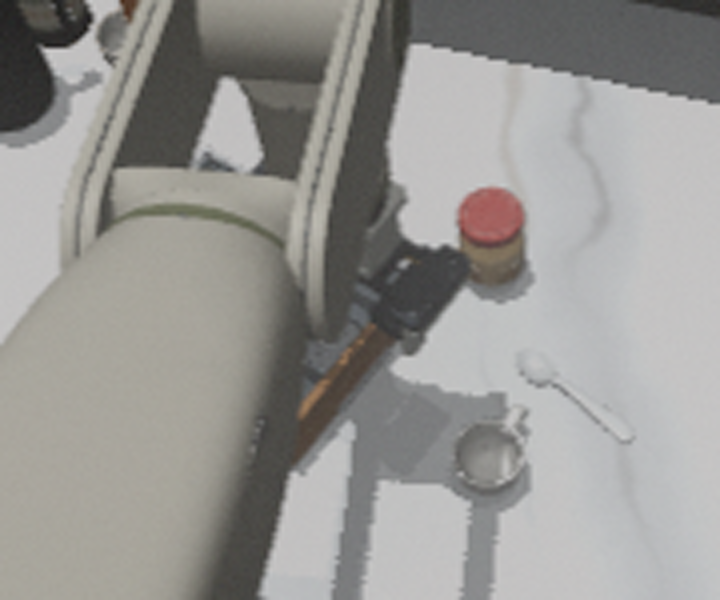

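The picture shows the gripper (430,290) over the board and the honey jar (490,235) and cup (490,455) clear of it. The arm hides the catch, so I go down with force checks.

>>> apply_moves --series '[[[0,0,15],[0,0,0]],[[0,0,20],[0,0,0]],[[0,-1,20],[0,0,0]],[[0,0,15],[0,0,0]],[[0,0,7],[0,0,0]],[[0,0,0],[0,0,0]],[[0,0,0],[0,0,0]]]'

```text
t: 2.53
tool_pos: [0.4782, 0.1317, 0.2632]
orientation: [0.518, 3.099, 0.0]
force: [-0.4, 0.4, 0.2]
opening: 0.0929
gripper_force: 0.0
```

```bash
python3 to.py .479 .1306 .237; python3 - <<'E'
from h import *
im,d=look('top','t3'); cv2.imwrite('pics/c3.png',cv2.resize(im[140:240,170:290],(720,600),interpolation=cv2.INTER_CUBIC))
E
```

```text
t 2.5333 pos [0.47819713 0.13174344 0.2631907 ] shift mm [-1.1 -0.8 26.2] turn [0.0001 0.     0.0002] F [-0.42  0.39  0.21] open 0.09288994727251415 q [ 0.17 -0.03  1.92  0.    1.25 -1.07]
```

View pics/c3.png

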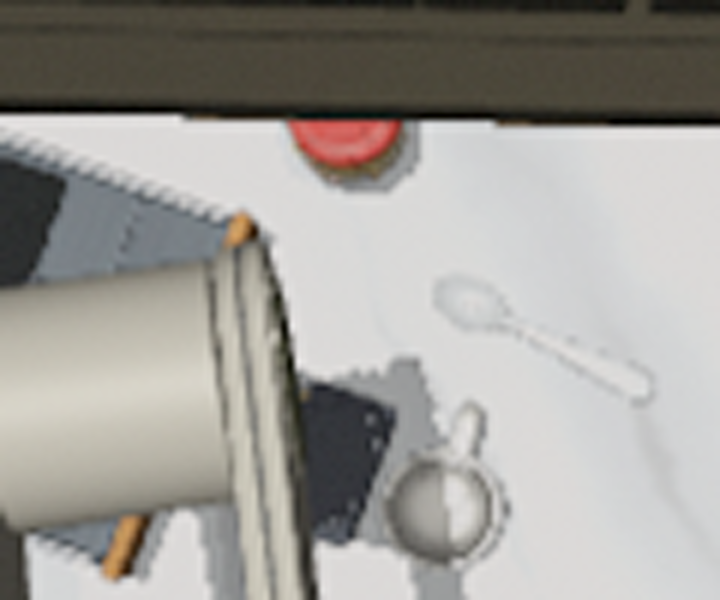

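The gripper body's end (350,460) is beside the cup (440,510) but well above it, and the closing line runs straight across the board. Now press.

>>> apply_moves --series '[[[-0.5,-0.5,10],[0,0,0]],[[0,0,8],[0,0,0]],[[0,0,5],[0,0,0]],[[0,0,3],[0,0,0]],[[0,0,0],[0,0,0]],[[0,0,0],[0,0,0]],[[0,0,0],[0,0,0]],[[0,0,0],[0,0,0]]]'

```text
t: 3.25
tool_pos: [0.4793, 0.1308, 0.2374]
orientation: [0.519, 3.097, 0.001]
force: [3.7, 1.7, 5.1]
opening: 0.0931
gripper_force: 2.3
```

```bash
python3 to.py .479 .1306 .237
```

```text
t 3.25 pos [0.47932865 0.13078459 0.23737986] shift mm [ 0.3 -0.3  0.4] turn [ 0.0008  0.0013 -0.0007] F [3.67 1.68 5.08] open 0.0931194883762673 q [ 0.16  0.    1.94  0.    1.2  -1.08]
```

Upward force is 5.1 N, so the catch is pressed. Hold while the drawer runs out.

>>> apply_moves --series '[[[0,0,0],[0,0,0]],[[0,0,0],[0,0,0]],[[0,0,0],[0,0,0]],[[0,0,0],[0,0,0]],[[0,0,0],[0,0,0]],[[0,0,0],[0,0,0]],[[0,0,0],[0,0,0]],[[0,0,0],[0,0,0]],[[0,0,0],[0,0,0]],[[0,0,0],[0,0,0]],[[0,0,0],[0,0,0]],[[0,0,0],[0,0,0]]]'

```text
t: 4.25
tool_pos: [0.4789, 0.1305, 0.2368]
orientation: [0.518, 3.098, -0.001]
force: [3.8, -1.0, 6.5]
opening: 0.0931
gripper_force: 4.1
```

```bash
python3 to.py .479 .1306 .237;  python3 - <<'E'
from h import *
im,d=look('top','t4'); W=cloud('top',d)
cv2.imwrite('pics/c4.png',cv2.resize(im[140:240,170:290],(720,600),interpolation=cv2.INTER_CUBIC))
o=np.array([.488,.1575]); y=np.radians(71.02); xh=np.array([np.cos(y),np.sin(y)])
m=(im[...,2].astype(int)-im[...,0]>40)&(W[...,2]>.06)&(W[...,2]<.08)&(W[...,1]>.02)&(W[...,1]<.25)&(W[...,0]<.6)
L=(W[m][:,:2]-o)@xh; print('board mid x',np.median(L),'open',-.005-np.median(L))
E
```

```text
t 4.25 pos [0.4788845  0.13051026 0.23679676] shift mm [-0.1  0.1 -0.2] turn [-0.0005  0.0002 -0.0003] F [ 3.84 -0.99  6.52] open 0.09305818093310347 q [ 0.16  0.    1.94 -0.    1.2  -1.08]
board mid x -0.07104520687839995 open 0.06604520687839995
```

View pics/c4.png

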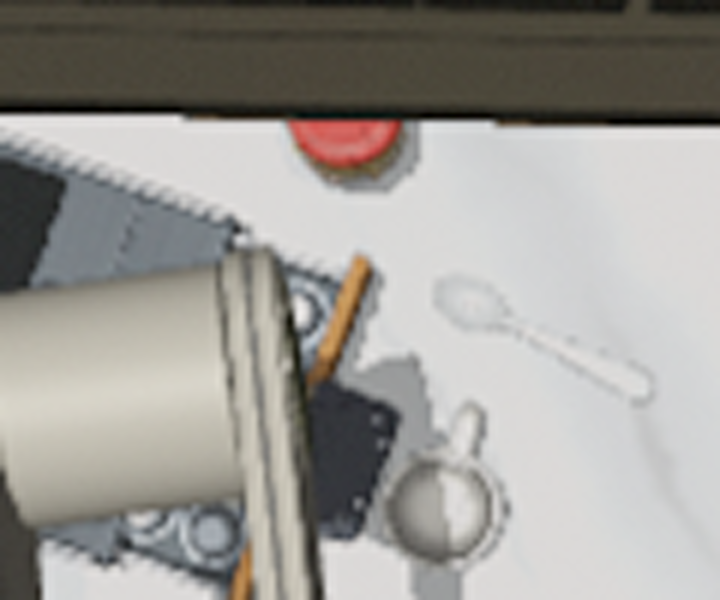

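The drawer is about 66 mm open and resting on the finger. The capsules show at (305,310) and (210,530), the cup at (440,510) has not moved, and the pad force is 4 N. I hold a little longer to settle, then hand in.

>>> apply_moves --series '[[[0,0,0],[0,0,0]],[[0,0,0],[0,0,0]],[[0,0,0],[0,0,0]],[[0,0,0],[0,0,0]],[[0,0,0],[0,0,0]],[[0,0,0],[0,0,0]]]'

```text
t: 4.8
tool_pos: [0.4789, 0.1305, 0.2368]
orientation: [0.518, 3.098, -0.001]
force: [2.6, -0.2, 5.9]
opening: 0.0929
gripper_force: 4.1
```

```bash
python3 -c "
from plant import robot
print(robot.read_state()['gripper_force']); print(robot.close_job())"
```

```text
4.0900015260558575
the job is handed in; nothing more can be done
None
```

I handed the job in at 4.8 s with the drawer held about 66 mm open, one finger down on the catch and the other blocking the front with about 4 N; the cup in front had not moved, and no verdict came back.

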